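# Lock the lens nest onto the sloping repair stand

## Robot

A 6-joint arm with a two-finger parallel gripper is mounted at the origin on a cart in front of the work surface, level with it; the furniture and walls round the work are solid. World frame = base frame: x ahead of the robot, y to its left, z up, the work surface at z = 0. Lengths are in m, angles in degrees, forces in N, time in s.
With the tool pointing down it reaches from about 0.25 to 0.725 m from the base axis. Payload 9.7 kg.
Tool frame: the origin (TCP) lies on the mounting face of the last link; the fingertips stand 173 mm ahead of it and the grasp point (between the pads) lies 155 mm ahead of it; z points along the fingers, y is the line along which they close (so a half turn about z gives the same grasp; the last joint's range is limited). The gripper opens to 85 mm and grips with 20 to 120 N. Pads are 22 mm wide; open, the fingers measure 114 mm over their backs; the gripper's body (76 mm by 85 mm) begins 54 mm behind the grasp point. The pads swing forward as they close: fully open they stand 13 mm farther back than shut.
Start: joints at [0, 4.979, 10.078, 95.1, 0, 90], TCP at [0.55, 0, 0.405] pointing down, gripper open.
Joint ranges: [-179.16, 179.16], [-48.56, 103.87], [-65.8, 70.77], [-126.05, 130.52], [-82.76, 87.17], [-180, 180]. Speed limits (degrees/s): [127.2, 127.2, 147.25, 180, 180, 180].

## Interface

Orientations are given as [roll, pitch, yaw] about the fixed x, y, z axes, in that order (R = Rz(yaw) Ry(pitch) Rx(roll)).
In Python, from workcell import bot, camera, camera_model, outline_of, pinpoint gives the robot as it stands.
- The arm moves only by the tool move_arm, never from a script. Its arguments are lists of equal length, an entry for each row: "jaw": the closure, from 0 (fully open) to 1 (shut); "delta_pos": the shift along the world's x, y, z in m, a list of three; "yaw": the turn about the world's z in rad. In form: {"jaw": [jaw, ...], "delta_pos": [[dx, dy, dz], ...], "yaw": [yaw, ...]}. A call has 1 to 10 rows; each row shifts and turns the commanded pose from where the row before left it; what a row does not reach is not made up. A row lasts 1/12 s, in which the tool goes at most 41.7 mm and 7.16 degrees, less where a joint would pass 70% of its speed; a pose out of reach is approached as far as the arm can. A call with a gripper value outside its range is refused whole. The fingers move at their own pace and stop on an object; "force" is the grip in N (left out, the last holds). Time passes only in rows, so rows that do not move let the fingers close. It gives the time, the measured TCP pose, the force, the opening and the grip force at its end, in the units of the state.
- bot.get_obs(): the state, without advancing time (a new reading comes with each control period).
- camera(name): name is "scene" or "side" or "wrist"; returns the picture (480x640x3 uint8, red, green, blue); there is no depth.
- camera_model(name): a dict with "fx", "fy", "cx", "cy" (pixels), "R" (3x3) and "t" (3): a world point X has camera coordinates R X + t. Camera axes: x right, y down, z forward; pixel columns grow to the right and rows downward; lengths in m; the calibration is good to about 2 mm. The wrist camera is an equidistant fisheye: a pixel r from the principal point sees the ray r / f radians off the axis. A picture is of the moment at which its call begins: read the wrist's pose just before it. camera_model takes no time and is no camera call; for the wrist camera it gives the pose at the moment of the call.
- bot.job_done(): hands the job in; it is judged then, once.
Trained networks look in the newest picture that a camera, given by its name, has taken for a name from the list of things; names that differ only in an ending like _2 or _b are one class to them, and where a whole thing is asked for, a point or a joint stands for the part that bears it (a point fixed in the world has none). Each returns a list of dicts, best first, with "confidence" (0 to 1); they miss things now and then, are a little off and sometimes report something else, mostly with a low value. They report only what shows in the picture. A call takes as long as a camera call.
- outline_of(camera, thing): "mask" (480x640 bool, what is visible of it) and "xy" ([column, row] in pixels, amid what is visible of it).
- pinpoint(camera, thing): "xy" ([column, row] in pixels: a listed point, or the origin of a listed thing).
The state is a dict: "time": time; "q": joint angles; "qd": joint speeds; "joint_efforts": joint torques, N m; "ee_pos": TCP position; "tcp_rot": TCP orientation; "wrist_force": force on the tool from outside, world axes, zero at the start; "torque": the same for the moment, N m; "opening": finger opening in m; "grasp_force": force on a finger pad.
Only numpy, scipy, OpenCV 4.12 (cv2) and the standard library are available. Lean on these libraries where they do the work, as an engineer would, in place of code of your own. Each camera call takes 0.05 s, during which the arm holds its last target. There are 200 camera calls.

## Task

Mount the lens nest (the red anodised plate with the black pocketed block) on the sloping blue repair stand: set the wide ends of its two keyholes over the stand's two stud heads, then press it down and slide it down the slope until it is fully home under the heads and the spring plunger has popped up behind its uphill edge. Let go of it and leave the loose lens, lens cap, battery and red screwdriver where they are.

Things in the scene. Friction and masses are not known exactly. Their poses are not given: they have to be found in the camera images.
- nest: Lens nest, loose, about 0.32 kg: red anodised aluminium plate 130 (x) x 150 (y) x 5 mm; on its middle a black block 62 x 62 mm with flats across x and y, from 5 to 29 mm above the underside. Origin: centre of the underside; x points to the edge that must end uphill, z up out of the plate. Starts flat on the worktop beside the stand, block upward, +x roughly away from the robot
- nest_pocket (a point): centre of the floor of the round pocket in the nest's black block: 48 mm diameter, open at the top, 24 mm deep, walls 7 mm thick at the flats; the floor is the plate's top face, 5 mm above the underside, at nest x = 0, y = 0. The floor can be pressed and the wall pushed with closed fingers
- nest_wide_ends (a point): midpoint between the wide ends of the two keyholes, on the plate's underside at nest x = -9 mm. The keyholes go through the plate at nest y = +50 and -50 mm: wide end an 18 mm hole centred at x = -9 mm, from it a 10 mm wide slot runs towards +x and ends in a half round centred at x = +9 mm
- nest_uphill_edge (a point): middle of the plate's uphill edge (to which the narrow slots point), on the underside, at nest x = +65 mm, y = 0
- bed: Dark steel bed of the blue repair stand, fixed, tilted 20 degrees to face the robot. Origin on its face, 50 mm above the worktop; x up the slope (away from the robot), y across, z square out of the face, which spans x = -78 to +98 mm, y = +-115 mm. With the stud heads in the wide keyhole ends the nest's origin is at bed x = +18 mm; fully home it stops near x = 0, with 1.5 mm play
- bed_slot (a point): middle of the T-slot across the bed, on the face at bed x = +9 mm, y = 0. In it a bar is clamped with two studs 100 mm apart in y, both at bed x = +9 mm. The bar's middle may be up to 20 mm either side of this point along bed y: not measured, look or feel for it; the job does not shift it. Stud: 7 mm shank; head 14 mm wide, underside 7 mm, flat top 11.8 mm above the face
- plunger (a joint): Spring plunger, 8 mm pin in the bed at bed x = +71 mm, y = 0: 0 = up, 8 mm out of the face; 0.008 m = flush. Spring 4.5 N up, 6.1 N flush. While the heads are in the wide ends it lifts the nest's uphill part, so the plate catches on the heads unless pressed down (10 to 18 N on the pocket floor); it pops up behind the uphill edge once home
- lens: loose black camera lens, about 64 mm wide and 48 mm high, bystander; origin under it
- front_cap: loose black lens cap, 52 mm disc 7 mm thick, bystander; origin under its centre
- battery_pack: loose black camera battery 53 x 38 x 16 mm, bystander; origin under its centre
- red_driver: loose precision screwdriver with red handle, 150 mm long, lying near the front edge, bystander; origin under its middle

How it is judged (in metres and radians):
At the end, for the whole second after the job is handed in: The nest lies flat on the bed (within 4 mm of the face, 0.06 rad; turned under 0.08 rad) with its uphill edge at bed x = 61 to 67.5 mm, home under the stud heads; the plunger is up behind it (pressed less than 2 mm); nest at rest and released; the bystanders within 20 mm of their starts (x of nest_uphill_edge in the frame of bed between 0.061 and 0.0675 m and z of each of nest_uphill_edge, nest in the frame of bed below 0.004 m and z of nest in the frame of bed above -0.002 m and angle between the z axis of nest and the z axis of bed, either way round below 0.06 rad and angle between the x axis of nest and the x axis of bed, either way round below 0.08 rad and value of joint plunger below 0.002 m and linear speed of nest below 0.01 m/s); the robot touches nothing.
It fails at once if the lens is moved more than 20 mm (distance of lens from where it was at the start of the episode above 0.02 m).
It fails at once if the lens cap is moved more than 20 mm (distance of front_cap from where it was at the start of the episode above 0.02 m).
It fails at once if the battery is moved more than 20 mm (distance of battery_pack from where it was at the start of the episode above 0.02 m).
It fails at once if the red screwdriver is moved more than 20 mm (distance of red_driver from where it was at the start of the episode above 0.02 m).
It also fails if it takes over 67 s, if anything falls off the work surface, if the arm or the gripper's body presses on something with over 40 N, if the wrist force passes 120 N, or if a joint passes its speed limit or range.

## Working session

There is one attempt and no reset: what is moved stays moved. The work goes in short steps, Python scripts to look and compute and a tool call to move; the robot and the scene stay as the last step left them, time stands still between calls to the robot, and variables do not carry over. Pictures are saved under pics/ and viewed, at most 10 in all, crops included, and the job is handed in when it is done.

Besides the shell and the picture viewer there is one more tool, called in YAML: its name, and indented under it one key for each argument. move_arm: Moves the arm, as the interface text tells. Its arguments: {"type":"object","properties":{"jaw":{"type":"array"},"delta_pos":{"type":"array"},"yaw":{"type":"array"},"force":{"type":"number"}},"required":["jaw","delta_pos","yaw"]}

```bash
mkdir -p pics; ls; cat > h.py <<'E'
import numpy as np, cv2
from workcell import bot, camera, camera_model, outline_of, pinpoint
def snap(n,f=None):
    im=camera(n)
    if f: cv2.imwrite('pics/'+f,im[:,:,::-1])
    return im
def ray(n,xy,m=None):
    m=m or camera_model(n); R=np.array(m['R']);t=np.array(m['t'])
    d=np.array([(xy[0]-m['cx'])/m['fx'],(xy[1]-m['cy'])/m['fy'],1.])
    if n=='wrist':
        r=np.hypot(d[0],d[1]); s=np.sin(r)/r if r>1e-9 else 1.; d=np.array([d[0]*s,d[1]*s,np.cos(r)])
    d=R.T@d
    return -R.T@t, d/np.linalg.norm(d)
def tri(rs):
    A=np.zeros((3,3));b=np.zeros(3)
    for c,d in rs:
        P=np.eye(3)-np.outer(d,d);A+=P;b+=P@c
    X=np.linalg.solve(A,b); return X,[np.linalg.norm((np.eye(3)-np.outer(d,d))@(X-c)) for c,d in rs]
def atz(r,z): c,d=r; return c+d*(z-c[2])/d[2]
def proj(n,X,m=None):
    m=m or camera_model(n); p=np.array(m['R'])@X+np.array(m['t'])
    if n=='wrist':
        rr=np.hypot(p[0],p[1]);th=np.arctan2(rr,p[2]);k=th/rr
        return np.array([m['fx']*p[0]*k+m['cx'],m['fy']*p[1]*k+m['cy']])
    return np.array([m['fx']*p[0]/p[2]+m['cx'],m['fy']*p[1]/p[2]+m['cy']])
E
python3 - <<'E'
from h import *
for n in ['scene','side','wrist']:
    m=camera_model(n); print(n,np.round(ray(n,(320,240))[0],3),np.round(ray(n,(320,240))[1],3))
    snap(n,n+'0.png')
    for t in ['nest','nest_pocket','nest_wide_ends','nest_uphill_edge','bed','bed_slot','plunger','lens','front_cap','battery_pack','red_driver']:
        r=pinpoint(n,t)
        if r: print(t,np.round(r[0]['xy'],1),round(r[0]['confidence'],2))
print(bot.get_obs())
a=[cv2.imread('pics/%s0.png'%n) for n in ['scene','side','wrist']]
E
```

```text
pics
scene [-0.187 -0.709  1.042] [ 0.494  0.5   -0.711]
nest [390.8 279. ] 0.92
nest_pocket [393.1 276.7] 0.87
nest_wide_ends [393.6 277.6] 0.84
nest_uphill_edge [407.7 262. ] 0.79
bed [293.9 207.5] 0.75
bed_slot [296.7 204.1] 0.89Traceback (most recent call last):
  File "<stdin>", line 6, in <module>
ValueError: it knows: battery_pack, bed, bed_slot, front_cap, lens, nest, nest_pocket, nest_uphill_edge, nest_wide_ends, red_driver
```

View pics/scene0.png

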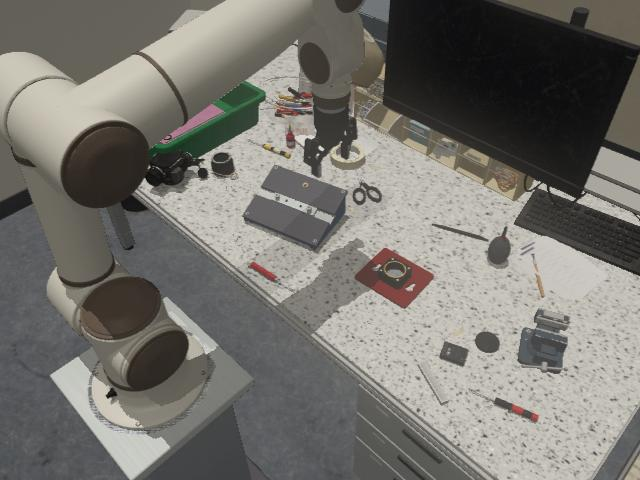

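The scene picture shows the stand at about (295,205) with studs near (279,197) and (307,211). The nest is at (394,275), right of the stand.

```bash
python3 - <<'E'
from h import *
T=['nest','nest_pocket','nest_wide_ends','nest_uphill_edge','bed','bed_slot','lens','front_cap','battery_pack','red_driver']
R={t:[] for t in T}
for n in ['scene','side','wrist']:
    snap(n,n+'0.png'); m=camera_model(n); print(n,np.round(ray(n,(320,240),m)[0],3),m['fx'])
    for t in T:
        r=pinpoint(n,t)
        if r and r[0]['confidence']>.4:
            R[t].append(ray(n,r[0]['xy'],m)); print(t,np.round(r[0]['xy'],1),round(r[0]['confidence'],2), np.round(atz(R[t][-1],0),3))
for t in T:
    if len(R[t])>1: X,e=tri(R[t]); print(t,np.round(X,4),np.round(e,4))
print(bot.get_obs())
E
```

```text
scene [-0.187 -0.709  1.042] 564.3644000155329
nest [396.3 276. ] 0.82 [ 0.578 -0.197  0.   ]
nest_pocket [396.2 274.6] 0.96 [ 0.581 -0.194  0.   ]
nest_wide_ends [395.8 277.6] 0.82 [ 0.573 -0.2    0.   ]
nest_uphill_edge [413.4 262.9] 0.89 [ 0.64  -0.201  0.   ]
bed [291.8 205.4] 0.68 [0.579 0.174 0.   ]
bed_slot [297.9 201.5] 0.7 [0.602 0.174 0.   ]
lens [227.2 170.7] 0.93 [0.553 0.425 0.   ]
front_cap [483.7 339.9] 0.79 [ 0.565 -0.453  0.   ]
battery_pack [453.2 354.6] 0.72 [ 0.488 -0.427  0.   ]
red_driver [271.5 279. ] 0.72 [0.36  0.015 0.   ]
side [0.068 1.015 1.05 ] 585.8857994707273
nest [327.2 211. ] 0.59 [ 0.578 -0.213  0.   ]
nest_wide_ends [334.3 213.9] 0.56 [ 0.554 -0.208  0.   ]
nest_uphill_edge [305.2 212.1] 0.77 [ 0.635 -0.185  0.   ]
bed [289.5 281.1] 0.79 [0.558 0.086 0.   ]
bed_slot [286.2 279.7] 0.71 [0.568 0.084 0.   ]
lens [227.5 387.6] 0.85 [0.546 0.423 0.   ]
front_cap [361.8 166. ] 0.65 [ 0.563 -0.468  0.   ]
battery_pack [380.9 177.1] 0.47 [ 0.487 -0.432  0.   ]
red_driver [371.1 283.5] 0.54 [0.364 0.017 0.   ]
wrist [0.551 0.067 0.374] 371.64829954431775
ne
[... 876 characters left out ...]
 [0.0024 0.0027 0.003 ]
{'time': 2.0, 'q': array([1.03754992e-03, 4.97951174e+00, 1.00761793e+01, 9.50982572e+01,
       1.48503255e-03, 9.00009679e+01]), 'qd': array([-0.06903155,  0.1009861 , -0.0327367 ,  0.03889676, -0.02061118,
       -0.04692439]), 'joint_efforts': array([-1.53128105e-03, -5.20094311e+01,  4.64857507e+01,  1.58921703e-03,
       -7.35109620e-05,  9.39859859e-06]), 'ee_pos': array([5.49999168e-01, 1.28522769e-05, 4.04660034e-01]), 'tcp_rot': array([-1.79998410e+02, -1.48500569e-03,  9.00000696e+01]), 'wrist_force': array([-0.47726859, -0.2431497 ,  0.26312976]), 'torque': array([-0.04008341, -0.01859957, -0.0146495 ]), 'grasp_force': 0.0, 'opening': 0.08564759255512067}
```

View pics/wrist0.png

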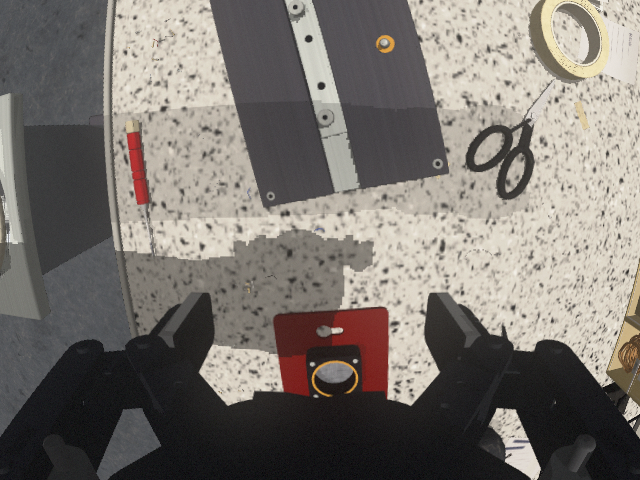

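View pics/side0.png

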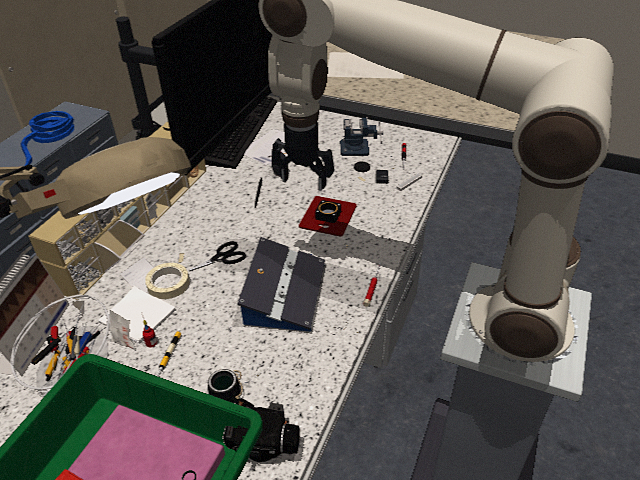

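The wrist picture shows the stand turned by about 13 degrees. Its studs are at (296,8) and (325,117) and the plunger at (385,43). The nest is below, at (335,360). The side picture agrees. Next I'll put the wrist camera over the stand.

move_arm:
  jaw: [0, 0, 0, 0]
  delta_pos:
    - [0, 0.03, 0]
    - [0, 0.03, 0]
    - [0, 0, 0]
    - [0, 0, 0]
  yaw: [0, 0, 0, 0]

```text
time: 2.33
ee_pos: [0.55, 0.0611, 0.4046]
tcp_rot: [-180.0, 0.0, 90.1]
wrist_force: [0.4, 0.0, -0.8]
opening: 0.0857
grasp_force: 0.0
```

```bash
python3 - <<'E'
from h import *
import pickle
m=camera_model('wrist'); im=snap('wrist','wrist1.png'); pickle.dump(m,open('w1.pkl','wb'))
big=cv2.resize(im[20:440,100:560],None,fx=1.7,fy=1.42)
for t in ['bed','bed_slot']:
    print(t,[(np.round(r['xy'],1),r['confidence']) for r in pinpoint('wrist',t)][:1])
print(m['t'],bot.get_obs()['ee_pos'])
E
```

```text
bed [(array([303.4, 132.2]), 0.91)]
bed_slot [(array([311.6, 129.2]), 0.9)]
[-0.55147768  0.0235013   0.39362355] [0.55000877 0.05944459 0.40471387]
```

View pics/wrist1.png

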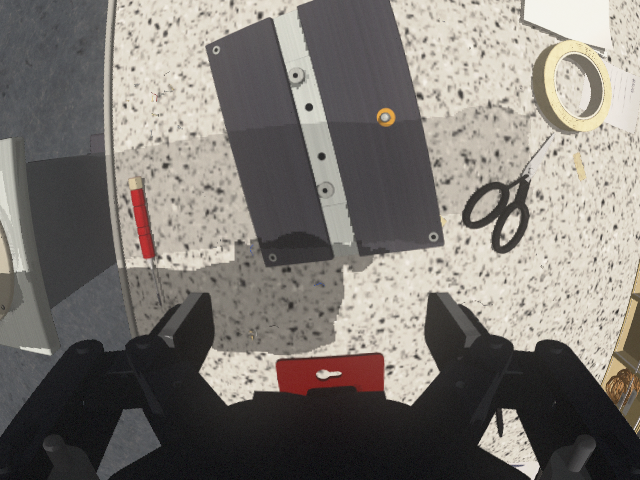

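The wrist picture shows stud heads at (296,75) and (325,190), the plunger at (386,117), and bed corners at (206,45), (267,267) and (443,246). I'll fit the bed and nest poses from these.

```bash
cat > fit.py <<'E'
from h import *
import pickle
from scipy.optimize import least_squares
m1=pickle.load(open('w1.pkl','rb'))
m0=dict(m1); m0['t']=np.array(m1['t'])+np.array(m1['R'])@np.array([0,.0594,0])  # same orientation, tool 59.4 mm back in y
def Rb(y,p=np.radians(20)):
    c,s=np.cos(y),np.sin(y); return np.array([[c,-s,0],[s,c,0],[0,0,1]])@np.array([[np.cos(p),0,-np.sin(p)],[0,1,0],[np.sin(p),0,np.cos(p)]])
obs=[(m1,'c',(-78,115,0),(206,45)),(m1,'c',(-78,-115,0),(267,267)),(m1,'c',(98,-115,0),(443,246)),
 (m1,'s',(9,50,11.8),(296,75)),(m1,'s',(9,-50,11.8),(325,190)),(m1,'c',(71,0,8),(386,117)),
 (m0,'c',(-78,-115,0),(263,207)),(m0,'c',(98,-115,0),(448,172)),(m0,'s',(9,50,11.8),(296,8)),(m0,'s',(9,-50,11.8),(325,117)),(m0,'c',(71,0,8),(385,43))]
def f(p):
    out=[]
    for m,k,P,uv in obs:
        P=np.array(P)/1e3+(np.array([0,p[4],0]) if k=='s' else 0)
        out.append(proj('wrist',p[:3]+Rb(p[3])@P,m)-uv)
    return np.ravel(out)
if __name__=='__main__':
    r=least_squares(f,[.54,.13,.05,0.1,0],loss='soft_l1')
    print('bed',np.round(r.x,4),'yawdeg',np.degrees(r.x[3])); print(np.round(f(r.x).reshape(-1,2),1).tolist())
    np.save('bed.npy',r.x)
    def redquad(fn,box):
        im=cv2.cvtColor(cv2.imread('pics/'+fn),cv2.COLOR_BGR2HSV)
        k=((im[...,0]<8)|(im[...,0]>172))&(im[...,1]>140)&(im[...,2]>50)
        b=np.zeros_like(k);x0,y0,x1,y1=box;b[y0:y1,x0:x1]=1
        k=cv2.morphologyEx((k&b).astype(np.uint8),cv2.MORPH_OPEN,np.ones((3,3)))
        c=max(cv2.findContours(k,0,2)[0],key=cv2.contourArea); h=cv2.convexHull(c)
        return cv2.minEnclosingTriangle if 0 else cv2.approxPolyDP(h,6,True)[:,0]
    for n,fn,b in [('scene','scene0.png',(340,230,450,320)),('side','side0.png',(280,180,370,250)),('wrist','wrist0.png',(250,290,410,410))]:
        q=redquad(fn,b); m=m0 if n=='wrist' else None
        print(n,q.tolist()); W=[atz(ray(n,p,m),.005) for p in q]; print(np.round(W,4)[:,:2].tolist(), np.round(np.mean(W,0),4))
E
python3 fit.py
```

```text
bed [0.5405 0.1307 0.0482 0.2447 0.002 ] yawdeg 14.021091919200378
[[-0.5, -0.6], [-1.6, -0.9], [0.8, -0.9], [0.1, -0.8], [0.1, -1.1], [-1.6, -0.5], [0.2, 1.3], [1.0, 3.5], [0.6, 0.3], [0.4, 1.4], [-0.6, 1.2]]Traceback (most recent call last):
  File "fit.py", line 29, in <module>
    q=redquad(fn,b); m=m0 if n=='wrist' else None
  File "fit.py", line 26, in redquad
    c=max(cv2.findContours(k,0,2)[0],key=cv2.contourArea); h=cv2.convexHull(c)
ValueError: max() iterable argument is empty
```

```bash
python3 - <<'E'
import cv2
for n,p in [('scene',(370,275)),('scene',(400,295)),('side',(315,215)),('wrist',(300,340))]:
    im=cv2.imread(f'pics/{n}0.png'); print(n,im[p[1],p[0]],cv2.cvtColor(im,40)[p[1],p[0]])
E
sed -i 's/>140)&(im\[...,2\]>50)/>120)\&(im[...,2]>40)/' fit.py; grep -n 'k=((' fit.py
```

```text
scene [58 63 89] [ 5 89 89]
scene [ 67  71 131] [  2 125 131]
side [ 1  7 31] [  6 247  31]
wrist [29 33 77] [  3 159  77]
23:        k=((im[...,0]<8)|(im[...,0]>172))&(im[...,1]>120)&(im[...,2]>40)
```

```bash
python3 - <<'E'
s=open('fit.py').read()
i=s.index("        im=cv2.cvtColor"); j=s.index("        b=np.zeros_like")
s=s[:i]+"        im=cv2.imread('pics/'+fn).astype(int); k=(im[...,2]>1.5*im[...,:2].max(2))&(im[...,2]-im[...,1]>18)\n"+s[j:]
open('fit.py','w').write(s)
E
python3 fit.py
```

```text
bed [0.5405 0.1307 0.0482 0.2447 0.002 ] yawdeg 14.021091919200378
[[-0.5, -0.6], [-1.6, -0.9], [0.8, -0.9], [0.1, -0.8], [0.1, -1.1], [-1.6, -0.5], [0.2, 1.3], [1.0, 3.5], [0.6, 0.3], [0.4, 1.4], [-0.6, 1.2]]
scene [[384, 248], [432, 274], [405, 306], [373, 288], [372, 259]]
[[0.6256, -0.1179], [0.6387, -0.2582], [0.5163, -0.2723], [0.5062, -0.1839], [0.5757, -0.1208]] [ 0.5725 -0.1906  0.005 ]
side [[315, 196], [355, 204], [342, 235], [299, 226]]
[[0.636, -0.2604], [0.5124, -0.2679], [0.4976, -0.1245], [0.6228, -0.116]] [ 0.5672 -0.1922  0.005 ]
wrist [[387, 311], [386, 393], [284, 391], [276, 315]]
[[0.6276, -0.1174], [0.6365, -0.2358], [0.5084, -0.2306], [0.5038, -0.122]] [ 0.5691 -0.1764  0.005 ]
```

The bed fit is origin (0.5405, 0.131), yaw 14° and studs offset +2 mm. The nest is at about (0.570, -0.194), yaw 4.5°. Next I'll go above the nest and turn the fingers across nest y.

move_arm:
  jaw: [0, 0, 0, 0, 0, 0, 0, 0, 0, 0]
  delta_pos:
    - [0.0014, -0.018, -0.01]
    - [0.0014, -0.018, -0.01]
    - [0.0014, -0.018, -0.01]
    - [0.0014, -0.018, -0.01]
    - [0.0014, -0.018, -0.01]
    - [0.0014, -0.018, -0.01]
    - [0.0014, -0.018, -0.01]
    - [0.0014, -0.018, -0.01]
    - [0.0014, -0.018, -0.01]
    - [0.0014, -0.018, -0.01]
  yaw: [0.118, 0.118, 0.118, 0.118, 0.118, 0.118, 0.118, 0.118, 0.118, 0.118]

```text
time: 3.32
ee_pos: [0.5637, -0.1219, 0.3043]
tcp_rot: [-180.0, 0.0, 157.9]
wrist_force: [0.4, 0.7, 0.8]
opening: 0.085
grasp_force: 0.0
```

move_arm:
  jaw: [0, 0, 0, 0, 0, 0]
  delta_pos:
    - [0.0014, -0.018, -0.01]
    - [0.0014, -0.018, -0.01]
    - [0.0014, -0.018, -0.01]
    - [0.0014, -0.019, -0.01]
    - [0, 0, 0]
    - [0, 0, 0]
  yaw: [0.118, 0.118, 0.118, 0.115, 0, 0]

```text
time: 3.82
ee_pos: [0.569, -0.1945, 0.264]
tcp_rot: [180.0, -0.1, -175.8]
wrist_force: [0.6, 0.1, 0.4]
opening: 0.0854
grasp_force: 0.0
```

```bash
python3 - <<'E'
from h import *
m=camera_model('wrist'); im=snap('wrist','wrist2.png')
for t in ['nest','nest_pocket','nest_uphill_edge']:
    r=pinpoint('wrist',t)
    if r: print(t,np.round(r[0]['xy'],1),round(r[0]['confidence'],2),np.round(atz(ray('wrist',r[0]['xy'],m),.003),4))
o=bot.get_obs();print(o['ee_pos'],o['tcp_rot'],np.round(o['q'],1),o['time'],np.round(ray('wrist',(320,240),m)[0],3))
E
```

```text
nest [319.  240.7] 0.86 [ 0.5683 -0.1945  0.003 ]
nest_pocket [317.2 242.5] 0.73 [ 0.5696 -0.1955  0.003 ]
nest_uphill_edge [316.6 331.1] 0.6 [ 0.6346 -0.1913  0.003 ]
[ 0.56964609 -0.19258293  0.26545008] [-1.79986125e+02  5.39177491e-02 -1.75591674e+02] [-18.7  11.5   1.9  80.4   0.  -23.1] 4.0167 [ 0.503 -0.199  0.233]
```

View pics/wrist2.png

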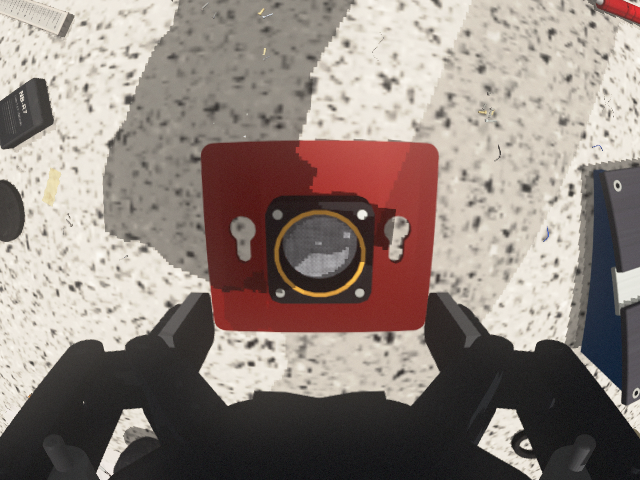

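The nest is centred and square under the tool, with its block at (320,250). I'll descend.

move_arm:
  jaw: [0, 0, 0, 0, 0, 0, 0, 0, 0]
  delta_pos:
    - [0, -0.001, -0.02]
    - [0, 0, -0.02]
    - [0, 0, -0.02]
    - [0, 0, -0.015]
    - [0, 0, -0.005]
    - [0, 0, -0.005]
    - [0, 0, -0.004]
    - [0, 0, 0]
    - [0, 0, 0]
  yaw: [0, 0, 0, 0, 0, 0, 0, 0, 0]

```text
time: 4.77
ee_pos: [0.5699, -0.194, 0.1765]
tcp_rot: [-180.0, 0.1, -175.5]
wrist_force: [0.1, 0.3, -0.2]
opening: 0.0855
grasp_force: 0.0
```

move_arm:
  jaw: [0.5, 0.5, 0.5, 0.5, 0.5, 0.5]
  delta_pos:
    - [0, 0, 0]
    - [0, 0, 0]
    - [0, 0, 0]
    - [0, 0, 0]
    - [0, 0, 0]
    - [0, 0, 0]
  yaw: [0, 0, 0, 0, 0, 0]
  force: 20

```text
time: 5.27
ee_pos: [0.5698, -0.1941, 0.1765]
tcp_rot: [-180.0, 0.1, -175.5]
wrist_force: [-1.5, 0.3, 5.7]
opening: 0.0618
grasp_force: 23.5
```

move_arm:
  jaw: [0.5, 0.5, 0.5, 0.5, 0.5, 0.5, 0.5, 0.5]
  delta_pos:
    - [0, 0, 0.005]
    - [0, 0, 0.01]
    - [0, 0, 0.02]
    - [0, 0, 0.025]
    - [0, 0, 0.025]
    - [0, 0, 0.025]
    - [0, 0, 0.01]
    - [0, 0, 0]
  yaw: [0, 0, 0, 0, 0, 0, 0, 0]

```text
time: 5.93
ee_pos: [0.5701, -0.1942, 0.2987]
tcp_rot: [-179.9, 0.2, -175.5]
wrist_force: [-0.7, 0.4, -3.8]
opening: 0.0611
grasp_force: 23.6
```

```bash
python3 - <<'E'
from h import *
p=np.load('bed.npy')
import fit
R=fit.Rb(p[3]); print(R.round(4).tolist())
for x in (18,0):
    for h in (0,20): print(x,h,np.round(p[:3]+R@(np.array([x,p[4]*1e3,h])/1e3),4))
m=camera_model('wrist'); snap('wrist','wrist3.png'); o=bot.get_obs();print(o['ee_pos'],o['tcp_rot'],o['wrist_force'],o['opening'])
E
```

```text
[[0.9117, -0.2423, -0.3318], [0.2277, 0.9702, -0.0829], [0.342, 0.0, 0.9397]]
18 0 [0.5564 0.1367 0.0543]
18 20 [0.5498 0.135  0.0731]
0 0 [0.54   0.1326 0.0482]
0 20 [0.5334 0.1309 0.067 ]
[ 0.56978658 -0.19407827  0.29631499] [-1.79961606e+02  8.15627925e-02 -1.75519662e+02] [ 1.45198446  0.6526319  -4.26624513] 0.06157775252919403
```

View pics/wrist3.png

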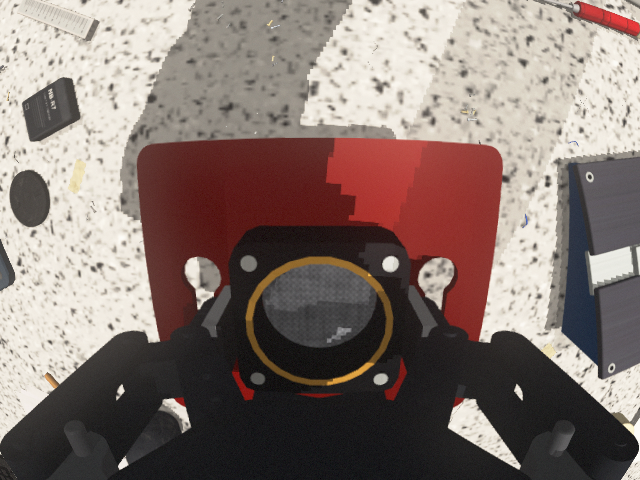

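The nest is gripped at opening 62 mm, and both wide holes show at (203,273) and (437,273). The fingertips touched the plate when they closed (5.7 N). I'll set it back down and regrip about 6 mm higher, so the plate can pivot.

move_arm:
  jaw: [0.5, 0.5, 0.5, 0.5, 0.5, 0.5, 0.5, 0.5, 0.2, 0.2]
  delta_pos:
    - [0, 0, -0.015]
    - [0, 0, -0.025]
    - [0, 0, -0.025]
    - [0, 0, -0.025]
    - [0, 0, -0.015]
    - [0, 0, -0.01]
    - [0, 0, -0.004]
    - [0, 0, 0]
    - [0, 0, 0]
    - [0, 0, 0]
  yaw: [0, 0, 0, 0, 0, 0, 0, 0, 0, 0]

```text
time: 6.82
ee_pos: [0.5697, -0.194, 0.1767]
tcp_rot: [-180.0, 0.0, -175.5]
wrist_force: [-0.1, 0.3, 0.4]
opening: 0.0679
grasp_force: 0.0
```

move_arm:
  jaw: [0.2, 0.2, 0.5, 0.5, 0.5, 0.5, 0.5, 0.5]
  delta_pos:
    - [0, 0, 0.004]
    - [0, 0, 0.001]
    - [0, 0, 0]
    - [0, 0, 0]
    - [0, 0, 0]
    - [0, 0, 0]
    - [0, 0, 0]
    - [0, 0, 0]
  yaw: [0, 0, 0, 0, 0, 0, 0, 0]

```text
time: 7.48
ee_pos: [0.5699, -0.1941, 0.1827]
tcp_rot: [-180.0, 0.1, -175.5]
wrist_force: [-1.8, 0.6, 6.3]
opening: 0.0618
grasp_force: 22.0
```

move_arm:
  jaw: [0.5, 0.5, 0.5, 0.5, 0.5]
  delta_pos:
    - [0, 0, 0.01]
    - [0, 0, 0.03]
    - [0, 0, 0.04]
    - [0, 0, 0.04]
    - [0, 0, 0.02]
  yaw: [0, 0, 0, 0, 0]

```text
time: 7.9
ee_pos: [0.5696, -0.194, 0.327]
tcp_rot: [-179.9, 0.2, -175.5]
wrist_force: [1.3, -0.1, -3.3]
opening: 0.0615
grasp_force: 24.9
```

move_arm:
  jaw: [0.5, 0.5, 0.5, 0.5, 0.5, 0.5, 0.5, 0.5, 0.5, 0.5]
  delta_pos:
    - [-0.002, 0.015, 0]
    - [-0.002, 0.025, 0]
    - [-0.002, 0.035, 0]
    - [-0.002, 0.038, 0]
    - [-0.002, 0.04, 0]
    - [-0.002, 0.04, 0]
    - [-0.002, 0.04, 0]
    - [-0.002, 0.038, 0]
    - [-0.002, 0.035, 0]
    - [-0.002, 0.023, 0]
  yaw: [0.0166, 0.0166, 0.0166, 0.0166, 0.0166, 0.0166, 0.0166, 0.0166, 0.0166, 0.0166]

```text
time: 8.73
ee_pos: [0.5484, 0.1383, 0.3204]
tcp_rot: [180.0, -0.1, -165.8]
wrist_force: [0.8, -0.4, -4.3]
opening: 0.0614
grasp_force: 24.8
```

move_arm:
  jaw: [0.5, 0.5, 0.5, 0.5]
  delta_pos:
    - [0, 0, -0.02]
    - [0, 0, -0.015]
    - [0, 0, 0]
    - [0, 0, 0]
  yaw: [0, 0, 0, 0]

```text
time: 9.07
ee_pos: [0.5488, 0.1352, 0.2853]
tcp_rot: [180.0, -0.2, -166.0]
wrist_force: [0.2, 0.6, -3.1]
opening: 0.0614
grasp_force: 24.8
```

```bash
python3 - <<'E'
from h import *
import fit,pickle
p=np.load('bed.npy');R=fit.Rb(p[3])
m=camera_model('wrist'); pickle.dump(m,open('w4.pkl','wb')); snap('wrist','wrist4.png'); o=bot.get_obs();print(o['ee_pos'],o['tcp_rot'],o['wrist_force'],o['opening'])
for y in (52,-48): print(proj('wrist',p[:3]+R@np.array([.009,y/1e3,.0118]),m).round(1))
for y in (115,-115): print(proj('wrist',p[:3]+R@np.array([-.078,y/1e3,0]),m).round(1))
E
```

```text
[0.54926228 0.13502607 0.28650756] [ 1.79998933e+02 -6.95401424e-02 -1.66002215e+02] [-0.08464886  0.00553674 -3.83498089] 0.06164238419924475
[409.1 253.1]
[228.5 253.1]
[489.2 121.3]
[143.3 121.9]
```

View pics/wrist4.png

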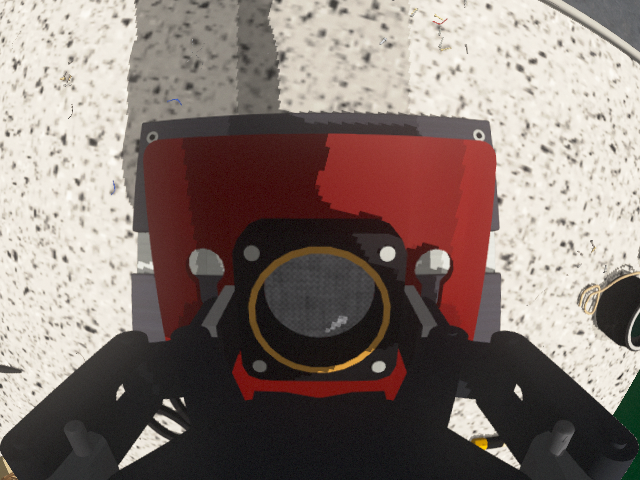

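The holes show at (206,264) and (432,264), and the bed's near corners at (143,122) and (492,122), as predicted. I'll compute the nest's offset in the hand.

```bash
python3 - <<'E'
from h import *
import pickle
m=pickle.load(open('w4.pkl','rb')); T=np.array([.54926,.13503]); a=np.radians(14)
im=cv2.imread('pics/wrist4.png').astype(int)
red=(im[...,2]>1.5*im[...,:2].max(2))&(im[...,2]-im[...,1]>18)
col=red[:,310]; print('edge row at 310',np.where(col)[0][:1], 'col edges row 200',np.where(red[200])[0][[0,-1]])
g=im.sum(2)
for x in (206,432): print([int(v) for v in g[236:290:2,x]])
for z in (.1088,.1038):
  for uv in [(206,264),(432,264),(310,np.where(col)[0][0]),(206,248),(432,248)]:
    d=atz(ray('wrist',uv,m),z)[:2]-T; print(z,uv,np.round([d@[np.cos(a),np.sin(a)],d@[-np.sin(a),np.cos(a)]],4))
E
```

```text
edge row at 310 [134] col edges row 200 [146 493]
[93, 94, 104, 93, 93, 106, 149, 290, 286, 303, 293, 292, 288, 287, 291, 297, 300, 290, 295, 258, 132, 144, 126, 124, 125, 119, 129]
[241, 243, 237, 233, 204, 127, 113, 496, 590, 576, 605, 596, 598, 601, 597, 604, 515, 311, 308, 190, 146, 141, 142, 144, 153, 142, 145]
0.1088 (206, 264) [-0.0149 -0.0485]
0.1088 (432, 264) [-0.0149  0.0484]
0.1088 (310, np.int64(134)) [-0.0683 -0.0036]
0.1088 (206, 248) [-0.0221 -0.0478]
0.1088 (432, 248) [-0.0221  0.0478]
0.1038 (206, 264) [-0.0131 -0.0502]
0.1038 (432, 264) [-0.0132  0.0501]
0.1038 (310, np.int64(134)) [-0.0683 -0.0037]
0.1038 (206, 248) [-0.0206 -0.0495]
0.1038 (432, 248) [-0.0206  0.0494]
```

move_arm:
  jaw: [0.5, 0.5, 0.5, 0.5, 0.5, 0.5, 0.5]
  delta_pos:
    - [0.003, 0.0006, -0.01]
    - [0, 0, -0.01]
    - [0, 0, -0.005]
    - [0, 0, -0.004]
    - [0, 0, -0.004]
    - [0, 0, -0.004]
    - [0, 0, 0]
  yaw: [0, 0, 0, 0, 0, 0, 0]

```text
time: 9.7
ee_pos: [0.5523, 0.1354, 0.249]
tcp_rot: [-180.0, -0.1, -166.0]
wrist_force: [-3.5, -1.5, 0.1]
opening: 0.0615
grasp_force: 25.4
```

move_arm:
  jaw: [0.5, 0.5, 0.5, 0.5]
  delta_pos:
    - [0, 0, -0.003]
    - [0, 0, -0.003]
    - [0, 0, 0]
    - [0, 0, 0]
  yaw: [0, 0, 0, 0]

```text
time: 10.03
ee_pos: [0.5523, 0.1355, 0.2436]
tcp_rot: [-180.0, -0.0, -166.0]
wrist_force: [-4.0, -2.7, 0.5]
opening: 0.0618
grasp_force: 26.1
```

```bash
python3 - <<'E'
from h import *
import fit,pickle
p=np.load('bed.npy');R=fit.Rb(p[3])
m=camera_model('wrist'); pickle.dump(m,open('w5.pkl','wb')); im=snap('wrist','wrist5.png'); o=bot.get_obs();print(o['ee_pos'],o['wrist_force'],o['torque'])
for y in (52,-48): print(proj('wrist',p[:3]+R@np.array([.009,y/1e3,.0118]),m).round(1))
cv2.imwrite('pics/wrist5z.png',cv2.resize(im[100:340,160:480,::-1],None,fx=2.5,fy=2.5,interpolation=cv2.INTER_CUBIC))
E
```

```text
[0.5523383  0.13546362 0.24367917] [-4.4099427  -2.4261062   0.67832949] [-0.58013725  0.65432085  0.11689602]
[432.3 272.7]
[208.3 272.8]
```

View pics/wrist5.png

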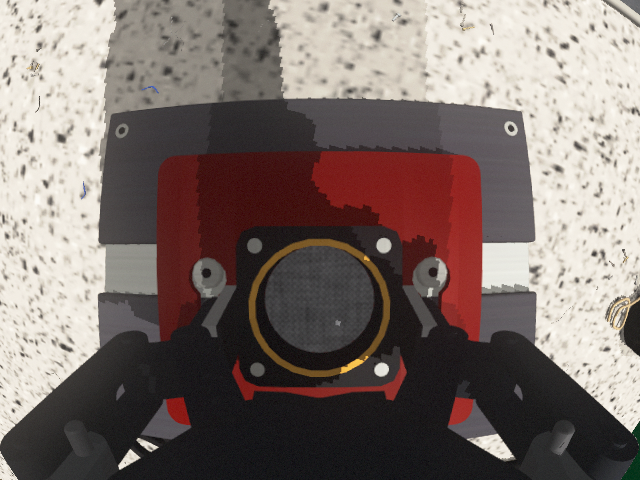

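The stud heads show in the wide ends, with hex dots at (207,272) and (433,272). The plate has pivoted to about the slope, so I'll press on down.

move_arm:
  jaw: [0.5, 0.5, 0.5, 0.5, 0.5]
  delta_pos:
    - [0, 0, -0.002]
    - [0, 0, -0.002]
    - [0, 0, -0.001]
    - [0, 0, 0]
    - [0, 0, 0]
  yaw: [0, 0, 0, 0, 0]

```text
time: 10.5
ee_pos: [0.5524, 0.1355, 0.2391]
tcp_rot: [180.0, -0.0, -166.0]
wrist_force: [-4.6, -1.9, 3.1]
opening: 0.0612
grasp_force: 26.7
```

move_arm:
  jaw: [0.5, 0.5, 0.5, 0.5, 0.5]
  delta_pos:
    - [0, 0, -0.001]
    - [0, 0, -0.001]
    - [0, 0, -0.001]
    - [0, 0, 0]
    - [0, 0, 0]
  yaw: [0, 0, 0, 0, 0]

```text
time: 10.92
ee_pos: [0.5521, 0.1355, 0.239]
tcp_rot: [-180.0, 0.1, -166.0]
wrist_force: [-15.8, -3.8, 25.4]
opening: 0.0614
grasp_force: 29.2
```

move_arm:
  jaw: [0.5, 0.5, 0.5, 0.5, 0.5]
  delta_pos:
    - [-0.0018, -0.0005, -0.0007]
    - [-0.0018, -0.0005, -0.0007]
    - [-0.0018, -0.0005, -0.0007]
    - [0, 0, 0]
    - [0, 0, 0]
  yaw: [0, 0, 0, 0, 0]

```text
time: 11.33
ee_pos: [0.549, 0.1346, 0.2383]
tcp_rot: [180.0, 0.6, -166.0]
wrist_force: [0.9, 0.7, 22.8]
opening: 0.0617
grasp_force: 28.8
```

```bash
python3 - <<'E'
from h import *
import fit,pickle
p=np.load('bed.npy');R=fit.Rb(p[3])
m=camera_model('wrist'); im=snap('wrist','wrist6.png'); o=bot.get_obs();print(o['ee_pos'],o['wrist_force'])
for x in (18,14,10,6): print(x,[proj('wrist',p[:3]+R@np.array([x-65,y,5])*np.array([1,1,1])/1 if 0 else p[:3]+R@(np.array([x+a,y+2,b])/1e3),m).round(0).tolist() for a,y,b in [(-65,20,5),(-65,-75,2.5),(-65,75,2.5),(-18,50,5),(-18,-50,5)]])
red=(im[...,0].astype(int)>1.5*im[...,1:].max(2))&(im[...,0].astype(int)-im[...,1]>18)
for c in (200,250,300,340,380,430): print(c,np.where(red[:,c])[0][:1])
s=camera('scene'); cv2.imwrite('pics/two.png',np.vstack([cv2.resize(im[140:340,160:480,::-1],(640,400)),cv2.resize(s[130:270,220:444,::-1],(640,400))])[:,:,:][:800])
a=cv2.imread('pics/two.png'); cv2.imwrite('pics/two.png',cv2.resize(a,(480,600)))
E
```

```text
[0.54898651 0.13464089 0.23835254] [ 0.97137623 -0.63726079 23.01993722]
18 [[364.0, 157.0], [167.0, 163.0], [473.0, 163.0], [431.0, 260.0], [210.0, 260.0]]
14 [[364.0, 149.0], [167.0, 155.0], [473.0, 155.0], [430.0, 251.0], [210.0, 251.0]]
10 [[363.0, 141.0], [168.0, 147.0], [472.0, 147.0], [430.0, 242.0], [210.0, 242.0]]
6 [[363.0, 133.0], [169.0, 140.0], [471.0, 140.0], [430.0, 234.0], [210.0, 234.0]]
200 [159]
250 [157]
300 [156]
340 [156]
380 [156]
430 [158]
```

View pics/two.png

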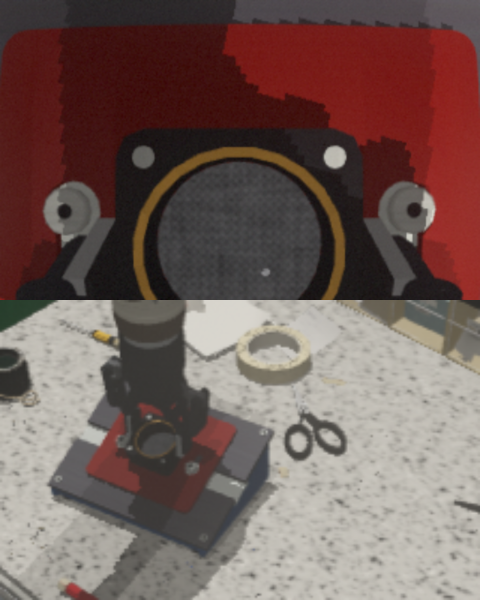

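The picture shows both stud heads inside the wide holes, and the plate lies about flat near bed x = 18. I'll slide on downhill.

move_arm:
  jaw: [0.5, 0.5, 0.5, 0.5, 0.5]
  delta_pos:
    - [-0.0018, -0.0005, -0.0007]
    - [-0.0018, -0.0005, -0.0007]
    - [-0.0018, -0.0005, -0.0007]
    - [0, 0, 0]
    - [0, 0, 0]
  yaw: [0, 0, 0, 0, 0]

```text
time: 11.85
ee_pos: [0.5437, 0.1332, 0.2364]
tcp_rot: [180.0, 0.6, -166.0]
wrist_force: [0.8, 0.8, 22.9]
opening: 0.0614
grasp_force: 28.9
```

```bash
cat > st.py <<'E'
from h import *
import fit
p=np.load('bed.npy');R=fit.Rb(p[3])
m=camera_model('wrist'); im=snap('wrist','w_latest.png'); o=bot.get_obs();print(o['ee_pos'].round(4),o['wrist_force'].round(1),o['time'])
print('tcp bed',(R.T@(o['ee_pos']-[0,0,.1627]-p[:3])*1e3).round(1))
red=(im[...,0].astype(int)>1.5*im[...,1:].max(2))&(im[...,0].astype(int)-im[...,1]>18)
for c in (250,300,380): 
    r=np.where(red[:,c])[0]; r=r[r>50][0]
    xs=np.arange(-10,30,.1); Z=[proj('wrist',p[:3]+R@(np.array([x-65,(c-320)*.5+2,5])/1e3),m)[1] for x in xs]
    print(c,r,'nest x',round(xs[np.argmin(abs(np.array(Z)-r))],1))
E
python3 st.py
```

```text
[0.5437 0.1332 0.2364] [ 0.5  0.6 24.2] 11.9
tcp bed [12.2  1.7 22.7]
250 157 nest x 11.9
300 156 nest x 11.9
380 156 nest x 11.5
```

The nest moves with the tool and isn't catching. It is now at x ≈ 11.8, so I'll continue.

move_arm:
  jaw: [0.5, 0.5, 0.5, 0.5, 0.5, 0.5, 0.5, 0.5]
  delta_pos:
    - [-0.0018, -0.0005, -0.0007]
    - [-0.0018, -0.0005, -0.0007]
    - [-0.0018, -0.0005, -0.0007]
    - [-0.0018, -0.0005, -0.0007]
    - [-0.0018, -0.0005, -0.0007]
    - [-0.0009, -0.0002, -0.0003]
    - [0, 0, 0]
    - [0, 0, 0]
  yaw: [0, 0, 0, 0, 0, 0, 0, 0]

```text
time: 12.57
ee_pos: [0.534, 0.1305, 0.2327]
tcp_rot: [180.0, 0.6, -166.0]
wrist_force: [2.5, 0.5, 24.4]
opening: 0.0615
grasp_force: 29.0
```

```bash
python3 st.py
```

```text
[0.534  0.1305 0.2327] [ 2.8  1.2 23.2] 12.6167
tcp bed [ 1.5  1.4 22.7]
250 157 nest x 1.3
300 156 nest x 1.3
380 156 nest x 0.9
```

Nearly home. A few more mm should bring it to the stop.

move_arm:
  jaw: [0.5, 0.5, 0.5, 0.5, 0.5]
  delta_pos:
    - [-0.0013, -0.0003, -0.0005]
    - [-0.0013, -0.0003, -0.0005]
    - [-0.0009, -0.0002, -0.0003]
    - [0, 0, 0]
    - [0, 0, 0]
  yaw: [0, 0, 0, 0, 0]

```text
time: 13.03
ee_pos: [0.5309, 0.1299, 0.2316]
tcp_rot: [180.0, 0.7, -166.0]
wrist_force: [4.7, 1.1, 23.4]
opening: 0.0612
grasp_force: 28.9
```

```bash
python3 st.py
```

```text
[0.5309 0.1298 0.2316] [ 5.7  1.3 24.7] 13.0833
tcp bed [-1.8  1.5 22.7]
250 157 nest x -1.8
300 156 nest x -1.8
380 156 nest x -2.2
```

move_arm:
  jaw: [0.5, 0.5, 0.5, 0.5, 0.5]
  delta_pos:
    - [-0.0013, -0.0003, -0.0005]
    - [-0.0013, -0.0003, -0.0005]
    - [-0.0009, -0.0002, -0.0003]
    - [0, 0, 0]
    - [0, 0, 0]
  yaw: [0, 0, 0, 0, 0]

```text
time: 13.5
ee_pos: [0.5293, 0.1295, 0.2314]
tcp_rot: [180.0, 1.1, -166.0]
wrist_force: [18.1, 3.3, 21.0]
opening: 0.0613
grasp_force: 28.6
```

```bash
python3 st.py
```

```text
[0.5293 0.1295 0.2314] [17.6  3.8 21.1] 13.55
tcp bed [-3.4  1.5 23.1]
250 157 nest x -2.2
300 156 nest x -2.2
380 156 nest x -2.5
```

The force has risen to 18 N, so it is against the stop. I'll open and back off straight up.

move_arm:
  jaw: [0.4, 0.25, 0, 0, 0, 0, 0, 0, 0, 0]
  delta_pos:
    - [0, 0, 0.001]
    - [0, 0, 0.001]
    - [0, 0, 0]
    - [0, 0, 0.005]
    - [0, 0, 0.015]
    - [0, 0, 0.03]
    - [0, 0, 0.04]
    - [0, 0, 0.04]
    - [0, 0, 0.03]
    - [0, 0, 0]
  yaw: [0, 0, 0, 0, 0, 0, 0, 0, 0, 0]

```text
time: 14.38
ee_pos: [0.525, 0.1283, 0.3939]
tcp_rot: [180.0, 0.5, -166.0]
wrist_force: [2.0, -0.2, 0.0]
opening: 0.0854
grasp_force: 0.0
```

move_arm:
  jaw: [0, 0, 0, 0, 0]
  delta_pos:
    - [0.03, 0, 0]
    - [0.03, 0, 0]
    - [0.03, 0, 0]
    - [0, 0, 0]
    - [0, 0, 0]
  yaw: [0, 0, 0, 0, 0]

```text
time: 14.8
ee_pos: [0.6161, 0.1282, 0.3849]
tcp_rot: [180.0, -0.2, -166.0]
wrist_force: [-1.4, 0.2, 0.3]
opening: 0.0855
grasp_force: 0.0
```

```bash
python3 - <<'E'
from h import *
import fit
p=np.load('bed.npy');R=fit.Rb(p[3])
m=camera_model('wrist'); im=snap('wrist','w7.png'); print(bot.get_obs()['ee_pos'])
for P in [(-65,2,5),(65,2,5),(65,60,5),(65,-60,5),(71,0,8),(9,52,11.8)]: print(P,proj('wrist',p[:3]+R@(np.array(P)/1e3),m).round(1),proj('scene',p[:3]+R@(np.array(P)/1e3)).round(1))
s=camera('scene')[150:250,230:370,::-1]; 
cv2.imwrite('pics/v7.png',np.vstack([cv2.resize(im[60:360,140:500,::-1],(480,400)),cv2.resize(s,(480,200*480//480))])) if 0 else cv2.imwrite('pics/v7.png',np.hstack([cv2.resize(im[100:400,140:500,::-1],(400,500)),cv2.resize(s,(400,500))]))
E
```

```text
[0.61513441 0.12827693 0.38593381]
(-65, 2, 5) [345.5  60.7] [278.2 225.4]
(65, 2, 5) [348.9 208.3] [302.4 185.7]
(65, 60, 5) [422.2 208.9] [284.2 178.9]
(65, -60, 5) [268.1 208.5] [322.5 193.2]
(71, 0, 8) [346.7 215.5] [303.9 183.5]
(9, 52, 11.8) [410.9 138. ] [275.7 195. ]
```

View pics/v7.png

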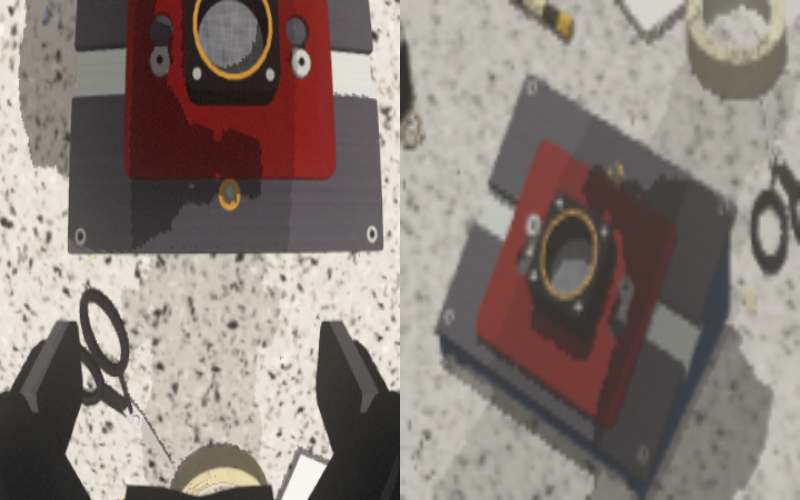

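The nest sits home: the stud heads are at the narrow slot ends, and the uphill edge is at row 208, which matches x ≈ 65 mm. The plunger shows clear behind the edge at (347,214), and the gripper is free.

```bash
python3 -c "
from workcell import bot
print(bot.job_done())"
```

```text
the job is handed in; nothing more can be done
None
```

The lens nest is mounted fully home under the stud heads, with the plunger visible behind its uphill edge and the gripper clear. I handed the job in at about 15 s. No verdict came back, and I did not check the bystanders in a final picture, though the arm never worked near them.

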